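Run a finger along the stock-cube box to shut its lids

ROBOT

A 6-joint arm with a two-finger parallel gripper is mounted at the origin on a cart in front of the work surface, level with it; the furniture and walls round the work are solid. World frame = base frame: x ahead of the robot, y to its left, z up, the work surface at z = 0. Lengths are in m, angles in rad, forces in N, time in s.
With the tool pointing down it reaches from about 0.275 to 0.75 m from the base axis. Payload 10.2 kg.
Tool frame: the origin (TCP) lies at the very end of the fingers, on their centre line; the grasp point (between the pads) lies 19 mm behind it; z points along the fingers, y is the line along which they close (so a half turn about z gives the same grasp; the last joint's range is limited). The gripper opens to 88 mm and grips with 3 to 60 N. Pads are 18 mm wide; open, the fingers measure 123 mm over their backs; the gripper's body (75 mm by 187 mm) begins 45 mm behind the grasp point.
Start: joints at [1.061, 0.313, 1.498, -0, 1.331, -0.223], TCP at [0.149, 0.504, 0.239] pointing down, gripper open.
Joint ranges: [-2.94, 2.94], [-0.97, 2.17], [0.19, 2.56], [-1.23, 4.37], [0.02, 3.11], [-2.88, 2.88]. Speed limits (rad/s): [2.39, 2.39, 3.01, 3.14, 3.14, 3.14].

INTERFACE

Orientations are given as a unit quaternion [x, y, z, w].
In Python, from plant import bot gives the robot as it stands.
- The arm moves only by the tool arm_command, never from a script. Its argument "commands" is a list of rows, each a list of 3 entries, a list of its own where there are three numbers: the shift along the tool's x, y, z in cm, then the turn about the tool's z in degrees, then the closure, from 0 (fully open) to 1 (shut). A call has 1 to 10 rows; each row shifts and turns the commanded pose from where the row before left it, along the tool's axes as they then stand; what a row does not reach is not made up. A row lasts 1/10 s, in which the tool goes at most 50 mm and 8.59 degrees, less where a joint would pass 70% of its speed; a pose out of reach is approached as far as the arm can. A call with a gripper value outside its range is refused whole. The fingers move at their own pace and stop on an object; the grip force is fixed at half the most. Time passes only in rows, so rows that do not move let the fingers close. It gives the time, the measured TCP pose, the force, the opening and the grip force at its end, in the units of the state.
- bot.get_obs(): the state, without advancing time (a new reading comes with each control period).
- bot.camera(name): name is "scene" or "top" or "wrist"; returns a dict with "frame" (480x640x3 uint8, blue, green, red), "camera_matrix" (3x3 intrinsics, pixels), "camera_from_world" (4x4, takes a point from world to camera coordinates); the wrist camera has in their place "mount" (4x4, takes a point from camera to tool coordinates, whose origin is the TCP and whose axes are the flange's). Camera axes: x right, y down, z forward; pixel columns grow to the right and rows downward; lengths in m; the calibration is good to about 2 mm. A picture is of the moment at which its call begins: read the wrist's pose just before it. There is no depth.
- bot.close_job(): hands the job in; it is judged then, once.
The state is a dict: "time_s": time; "joints": joint angles; "joint_velocities": joint speeds; "tau": joint torques, N m; "position": TCP position; "ee_rot": TCP orientation; "contact_force": force on the tool from outside, world axes, zero at the start; "moment": the same for the moment, N m; "gripper_width": finger opening in m; "finger_force": force on a finger pad.
Only numpy, scipy, OpenCV 4.12 (cv2) and the standard library are available. Lean on these libraries where they do the work, as an engineer would, in place of code of your own. Each camera call takes 0.05 s, during which the arm holds its last target. There are 200 camera calls.

TASK

The four flip lids of the white stock-cube box stand open. Run your fingertips lightly along the middle of the row from above, starting at the end where the first lid has its hinge, so that the fingertips pass over each lid and fold it fully shut one after another. Do not grip, lift or shove the box, and leave the things around it alone.

Things in the scene. Friction and masses are not known exactly. Their poses are not given: they have to be found in the camera images.
- cube_box: White plastic stock-cube box, 90 mm wide (its x), 222 mm long (its y), 45 mm high with lids shut, about 0.9 kg, loose on rubber feet. Origin: centre of its underside, on the work surface; z up, +y along the row towards lid 1. Four grey flip lids in a row along y; nothing stands above 45 mm when they are shut. A fingertip drawn towards -y level with the shut tops folds them down; towards +y it would catch under them.
- lid1 (a joint): Hinge of the first lid, rad: 0 shut and level, growing to 1.2 as it opens; starts at 0.4 to 0.85. Grey lid 84 mm (box x) by 52 mm (box y), 5 mm thick, small thumb tab on its -x edge. Hinge line along box x at box y = 108 mm, z = 42 mm; the lid runs from it towards -y, where its free edge stands up. Slightly stiff (0.012 N m): it stays where it is left.
- lid2 (a joint): Hinge of the second lid, rad: 0 shut and level, growing to 1.2 as it opens; starts at 0.4 to 0.85. Grey lid 84 mm (box x) by 52 mm (box y), 5 mm thick, small thumb tab on its -x edge. Hinge line along box x at box y = 54 mm, z = 42 mm; the lid runs from it towards -y, where its free edge stands up. Slightly stiff (0.012 N m): it stays where it is left.
- lid3 (a joint): Hinge of the third lid, rad: 0 shut and level, growing to 1.2 as it opens; starts at 0.4 to 0.85. Grey lid 84 mm (box x) by 52 mm (box y), 5 mm thick, small thumb tab on its -x edge. Hinge line along box x at box y = 0 mm, z = 42 mm; the lid runs from it towards -y, where its free edge stands up. Slightly stiff (0.012 N m): it stays where it is left.
- lid4 (a joint): Hinge of the fourth lid, rad: 0 shut and level, growing to 1.2 as it opens; starts at 0.4 to 0.85. Grey lid 84 mm (box x) by 52 mm (box y), 5 mm thick, small thumb tab on its -x edge. Hinge line along box x at box y = -54 mm, z = 42 mm; the lid runs from it towards -y, where its free edge stands up. Slightly stiff (0.012 N m): it stays where it is left.
- bay1 (a point): Point fixed to the box: the centre of the top face of the first lid when it is shut (box frame x 0, y 81 mm, z 45 mm); axes as the box.
- bay2 (a point): Point fixed to the box: the centre of the top face of the second lid when it is shut (box frame x 0, y 27 mm, z 45 mm); axes as the box.
- bay3 (a point): Point fixed to the box: the centre of the top face of the third lid when it is shut (box frame x 0, y -27 mm, z 45 mm); axes as the box.
- bay4 (a point): Point fixed to the box: the centre of the top face of the fourth lid when it is shut (box frame x 0, y -81 mm, z 45 mm); axes as the box.
- salt_pot: Bystander, loose, to be left alone: round wooden salt pot, 92 mm across, 70 high. Origin: centre of its underside.
- garlic: Bystander, loose, to be left alone: garlic bulb, 56 mm across and high. Origin: centre of its underside.
- lemon: Bystander, loose, to be left alone: lemon, 72x57x58 mm. Origin: centre of its underside.
- peeler: Bystander, loose, to be left alone: kitchen peeler lying flat, 170x25x18 mm, long axis its own x. Origin: centre of its underside.
- teaspoon: Bystander, loose, to be left alone: teaspoon lying flat, 130x26x11 mm, long axis its own x. Origin: centre of its underside.
There are look-alikes about, which are no part of the job. There is more than one size of the cube_box; the job needs the larger.

How it is judged:
On the way, in this order (a step that is already met when the one before it is completed fails the run):
1. lid 1 is shut with the fingertips over its middle (value of joint lid1 below 0.08 rad and x of the grasp point in the frame of bay1 between -0.03 and 0.03 m and y of the grasp point in the frame of bay1 between -0.04 and 0.04 m and z of the grasp point in the frame of bay1 below 0.05 m), for 0.1 s.
2. lid 2 is shut with the fingertips over its middle (value of joint lid2 below 0.08 rad and x of the grasp point in the frame of bay2 between -0.03 and 0.03 m and y of the grasp point in the frame of bay2 between -0.04 and 0.04 m and z of the grasp point in the frame of bay2 below 0.05 m), for 0.1 s.
3. lid 3 is shut with the fingertips over its middle (value of joint lid3 below 0.08 rad and x of the grasp point in the frame of bay3 between -0.03 and 0.03 m and y of the grasp point in the frame of bay3 between -0.04 and 0.04 m and z of the grasp point in the frame of bay3 below 0.05 m), for 0.1 s.
4. lid 4 is shut with the fingertips over its middle (value of joint lid4 below 0.08 rad and x of the grasp point in the frame of bay4 between -0.03 and 0.03 m and y of the grasp point in the frame of bay4 between -0.04 and 0.04 m and z of the grasp point in the frame of bay4 below 0.05 m), for 0.1 s.
At the end, for the whole second after the job is handed in: All four lids are shut (within 0.08 rad, about 4 mm at the free edge); the box stands level and at rest within 25 mm of where it stood (value of joint each of lid1, lid2, lid3, lid4 below 0.08 rad and distance of cube_box from where it was at the start of the episode below 0.025 m and angle between cube_box's own z axis and vertical below 0.05 rad and linear speed of cube_box below 0.02 m/s); the robot touches nothing.
It fails at once if the stock-cube box was pushed out of its place (over 25 mm) (distance of cube_box from where it was at the start of the episode above 0.025 m).
It fails at once if the stock-cube box was lifted or tipped (height (world z) of cube_box above 0.012 m or angle between cube_box's own z axis and vertical above 0.12 rad).
It fails at once if the box was pressed hard (over 30 N) (contact force between any of the arm, the fingers and cube_box above 30 N).
It fails at once if a bystander was moved (over 20 mm) (distance of any of salt_pot, garlic, lemon, peeler, teaspoon from where it was at the start of the episode above 0.02 m).
It also fails if it takes over 40 s, if anything falls off the work surface, if the arm or the gripper's body presses on something with over 40 N, if the wrist force passes 120 N, or if a joint passes its speed limit or range.

## Working session

There is one attempt and no reset: what is moved stays moved. The work goes in short steps, Python scripts to look and compute and a tool call to move; the robot and the scene stay as the last step left them, time stands still between calls to the robot, and variables do not carry over. Pictures are saved under pics/ and viewed, at most 10 in all, crops included, and the job is handed in when it is done.

Besides the shell and the picture viewer there is one more tool, called in YAML: its name, and indented under it one key for each argument. arm_command: Moves the arm, as the interface text tells. Its arguments: {"type":"object","properties":{"commands":{"type":"array"}},"required":["commands"]}

```bash
mkdir -p pics
cat > h.py <<'E'
import numpy as np, cv2
from plant import bot
def snap(n,f):
    c=bot.camera(n); cv2.imwrite(f'pics/{f}.png',c['frame']); np.savez(f'pics/{f}.npz',**{k:v for k,v in c.items()}); return c
def ray(c,px,z):
    K=np.array(c['camera_matrix']);T=np.array(c['camera_from_world']);R=T[:3,:3];o=-R.T@T[:3,3]
    d=R.T@np.linalg.inv(K)@np.array([px[0],px[1],1.]); return o+d*(z-o[2])/d[2]
def proj(c,P):
    K=np.array(c['camera_matrix']);T=np.array(c['camera_from_world']);p=K@(T[:3,:3]@np.array(P)+T[:3,3]);return p[:2]/p[2]
E
python3 - <<'E'
from h import *
print(bot.get_obs())
for n in('top','scene'): c=snap(n,n+'0'); print(c['camera_from_world'])
E
```

```text
{'time_s': 0.0, 'joints': array([ 1.06063653e+00,  3.13438308e-01,  1.49841509e+00, -2.35384288e-05,
        1.33099559e+00, -2.23393017e-01]), 'joint_velocities': array([ 0.00048171, -0.0031535 , -0.00209111, -0.00020162, -0.00023064,
       -0.00047106]), 'tau': array([ 2.37424785e-03, -4.02215266e+01, -2.52272469e+01,  6.95311348e-02,
        3.52575153e-02, -9.25819677e-05]), 'position': array([0.1483911 , 0.50334192, 0.23817533]), 'ee_rot': array([ 1.42889794e-01,  9.89738406e-01, -5.90486519e-04, -2.14595721e-04]), 'contact_force': array([-0.4569522 ,  0.57048577, -0.26643094]), 'moment': array([0.0325056 , 0.00786692, 0.06509   ]), 'finger_force': 0.0, 'gripper_width': 0.08790818891735154}
[[ 0.01338469 -0.99987036 -0.00895047  0.09964528]
 [-0.98215999 -0.01146742 -0.18769726  0.53920114]
 [ 0.18757029  0.01130307 -0.98218615  1.04146753]
 [ 0.          0.          0.          1.        ]]
[[ 6.76102141e-01 -7.36807368e-01  8.93084404e-04 -2.86830547e-01]
 [-4.73338171e-01 -4.35268313e-01 -7.65827964e-01  3.41456929e-01]
 [ 5.64656418e-01  5.17355195e-01 -6.43044891e-01  8.14847327e-01]
 [ 0.00000000e+00  0.00000000e+00  0.00000000e+00  1.00000000e+00]]
```

View pics/top0.png

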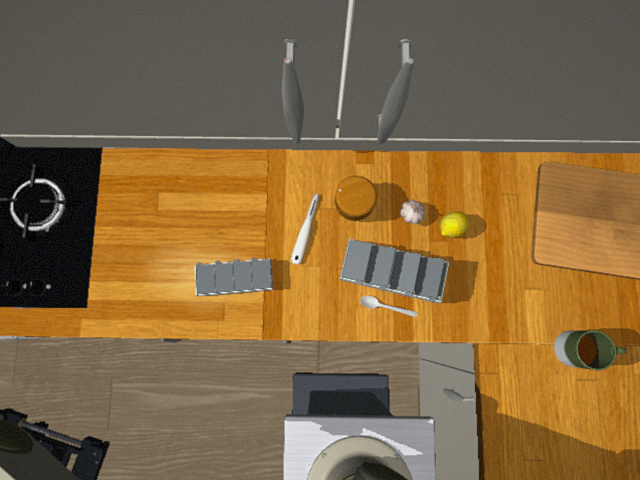

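View pics/scene0.png

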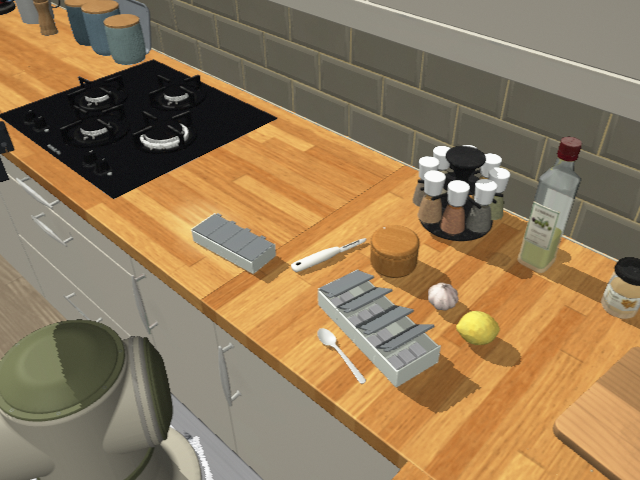

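The picture shows two candidates: a box at top (395,270) / scene (378,325) with lids open, and a smaller one at top (234,277) / scene (233,243) with lids nearly shut. I choose the larger. The peeler, pot, garlic, lemon and spoon surround it. Next is a close crop to find the hinge end.

Run:
```python
import cv2,numpy as np
from h import *
a=cv2.imread('pics/top0.png')[225:315,325:465];b=cv2.imread('pics/scene0.png')[260:390,305:450]
a=cv2.resize(a,(780,501),interpolation=cv2.INTER_CUBIC)[:300*2];b=cv2.resize(b,(0,0),fx=4.4,fy=4.4,interpolation=cv2.INTER_CUBIC)
a=cv2.resize(a,(0,0),fx=.0+400/780,fy=400/780)
b=cv2.resize(b,(390,350))
o=np.zeros((350,800,3),np.uint8);o[:a.shape[0],:400]=a;o[:,405:795]=b
cv2.imwrite('pics/crop.png',o)
c=np.load('pics/top0.npz')
hsv=cv2.cvtColor(c['frame'],cv2.COLOR_BGR2HSV)
m=((hsv[...,1]<70)).astype(np.uint8)*255; mm=np.zeros_like(m); mm[232:306,332:458]=m[232:306,332:458]
n,l,s,ce=cv2.connectedComponentsWithStats(mm)
for i in range(1,n):
  if s[i,4]>200:
    p=np.argwhere(l==i)[:,::-1].astype(np.float32); r=cv2.minAreaRect(p); print(s[i],r,cv2.boxPoints(r).round(1).tolist())
    for z in(0,.045): print([ray(c,q,z).round(3).tolist() for q in cv2.boxPoints(r)])
```

```text
[ 340  239  109   64 4429] ((394.62078857421875, 270.14324951171875), (104.2598648071289, 43.92256164550781), 12.994616508483887) [[338.8999938964844, 279.79998779296875], [348.79998779296875, 237.0], [450.3999938964844, 260.5], [440.5, 303.29998779296875]]
[[0.443, 0.043, 0.0], [0.541, 0.021, 0.0], [0.49, -0.208, 0.0], [0.394, -0.182, 0.0]]
[[0.439, 0.045, 0.045], [0.533, 0.024, 0.045], [0.484, -0.196, 0.045], [0.392, -0.171, 0.045]]
```

View pics/crop.png

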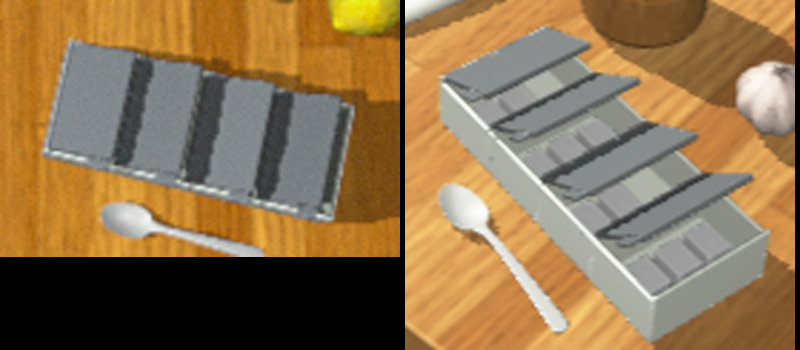

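The picture shows the hinges at the left end (world +y, crop ~(440,80) in the right half) and the free edges towards world -y. Lid 1 is therefore the leftmost, and box +y is about (0.217, 0.976) in world. Box centre is about (0.460, -0.073). I'll move above the start, with tool x along box +y.

arm_command:
  commands:
    - [[-3,-2.3,0],0,1]
    - [[-3,-2.3,0],0,1]
    - [[-3,-2.3,0],0,1]
    - [[-3,-2.3,0],0,1]
    - [[-3,-2.3,0],0,1]
    - [[-3,-2.3,0],0,1]
    - [[-3,-2.3,0],0,1]
    - [[-3,-2.3,0],0,1]
    - [[-3,-2.3,0],0,1]
    - [[-3,-2.3,0],0,1]

```text
time_s: 1.1
position: [0.3717, 0.1967, 0.2386]
ee_rot: [0.143, 0.99, -0.0, -0.0]
contact_force: [0.5, -0.4, -0.2]
gripper_width: 0.0099
finger_force: 0.0
```

arm_command:
  commands:
    - [[0,0,0],8.5,1]
    - [[0,0,0],8.5,1]
    - [[0,0,0],8.5,1]
    - [[0,0,0],8.5,1]
    - [[0,0,0],8.5,1]
    - [[0,0,0],8.5,1]
    - [[0,0,0],8.5,1]
    - [[0,0,0],8.5,1]
    - [[0,0,0],8.5,1]
    - [[0,0,0],8.5,1]

```text
time_s: 2.1
position: [0.371, 0.1981, 0.2385]
ee_rot: [0.776, 0.631, -0.0, -0.0]
contact_force: [-0.0, -0.3, 0.2]
gripper_width: 0.0004
finger_force: 0.0
```

Run:
```python
from h import *
from scipy.spatial.transform import Rotation as Ro
o=bot.get_obs();R=Ro.from_quat(o['ee_rot']).as_matrix();print(o['time_s'],o['position'],R.round(3),o['contact_force'],o['gripper_width'])
C=np.array([.460,-.073,0]);by=np.array([.217,.976,0]);bx=np.array([.976,-.217,0])
s=C+.130*by+[0,0,.1]; print('to start (tool cm)',R.T@(s-o['position'])*100)
c=np.load('pics/scene0.npz');f=c['frame'].copy()
for x,y in((-.045,-.111),(-.045,.111),(.045,.111),(.045,-.111)):
  p=proj(c,C+x*bx+y*by+[0,0,.042]); cv2.circle(f,tuple(p.round().astype(int).tolist()),2,(0,0,255),-1)
cv2.imwrite('pics/chk.png',cv2.resize(f[260:390,305:450],None,fx=4,fy=4))
```

```text
2.1 [0.37104859 0.19805038 0.23848826] [[ 0.204  0.979 -0.001]
 [ 0.979 -0.204 -0.   ]
 [-0.    -0.001 -1.   ]] [-0.03871814 -0.25112066  0.22319887] 0.00038001625686980055
to start (tool cm) [-11.71729615  14.42109144  13.84362749]
```

View pics/chk.png

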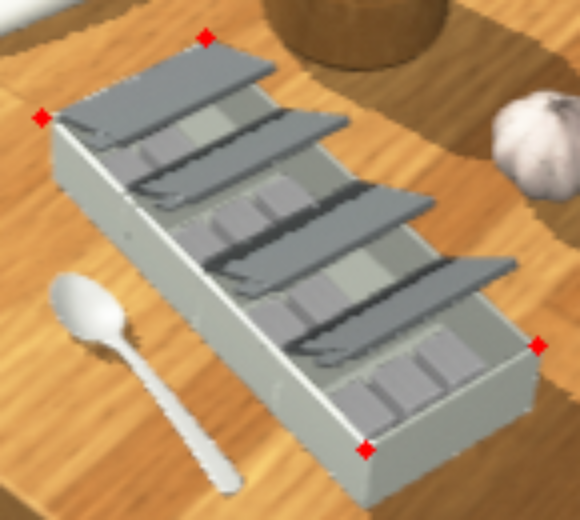

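The reprojected corners (red) sit within a few mm of the box corners, e.g. (366,450) and (538,346) on the front. I'm moving to the start point.

arm_command:
  commands:
    - [[-1.5,1.8,1.7],0,1]
    - [[-1.5,1.8,1.7],0,1]
    - [[-1.5,1.8,1.7],0,1]
    - [[-1.5,1.8,1.7],0,1]
    - [[-1.5,1.8,1.7],0,1]
    - [[-1.5,1.8,1.7],0,1]
    - [[-1.5,1.8,1.7],0,1]
    - [[-1.2,1.8,1.9],0.7,1]
    - [[0,0,0],0,1]
    - [[0,0,0],0,1]

```text
time_s: 3.1
position: [0.4887, 0.055, 0.1006]
ee_rot: [0.778, 0.628, -0.0, -0.001]
contact_force: [-1.1, -0.5, 0.3]
gripper_width: 0.0006
finger_force: 0.0
```

Run:
```python
from h import *
for i in range(3): c=bot.camera('wrist'); o=bot.get_obs();print(o['position'],o['ee_rot'].round(4),o['contact_force'])
snap('scene','s1'); f=cv2.imread('pics/s1.png')[200:400,260:500]; cv2.imwrite('pics/s1c.png',cv2.resize(f,None,fx=3,fy=3))
```

```text
[0.48881156 0.05536255 0.10116249] [ 7.777e-01  6.286e-01  0.000e+00 -1.000e-04] [-0.76257715 -0.40786759  0.38714915]
[0.48890256 0.05551584 0.10145029] [7.776e-01 6.288e-01 3.000e-04 2.000e-04] [-0.264936    0.00212086 -0.52074891]
[0.48898326 0.05553725 0.10156152] [7.776e-01 6.288e-01 4.000e-04 4.000e-04] [ 0.0091784  -0.06560561  1.26590677]
```

View pics/s1c.png

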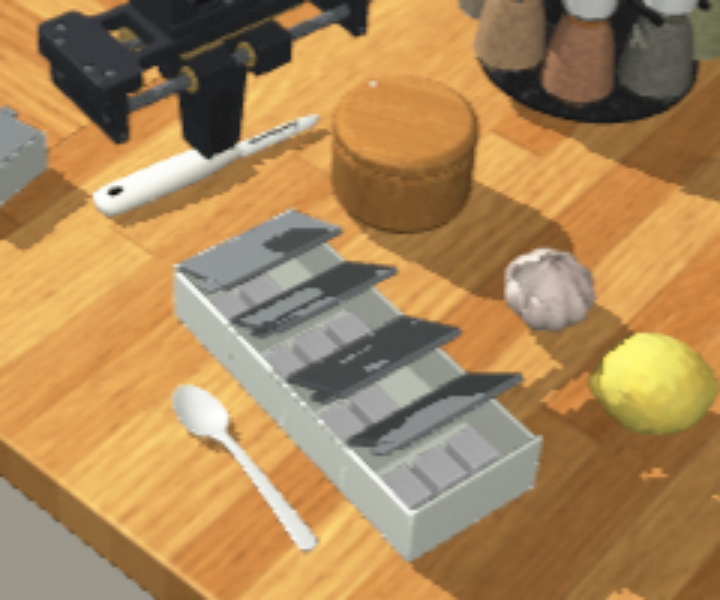

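The picture shows the closed fingertips (215,150) just past the hinge end of lid 1, in line with the row; all four lids are open. I'm lowering.

arm_command:
  commands:
    - [[0,0,1.5],0,1]
    - [[0,0,1.5],0,1]
    - [[0,0,1.2],0,1]
    - [[0,0,0.7],0,1]
    - [[0,0,0.4],0,1]
    - [[0,0,0],0,1]
    - [[0,0,0],0,1]
    - [[0,0,0],0,1]

```text
time_s: 4.1
position: [0.4894, 0.0549, 0.0482]
ee_rot: [0.778, 0.628, 0.0, 0.0]
contact_force: [0.1, 0.1, -0.2]
gripper_width: 0.0004
finger_force: 0.0
```

arm_command:
  commands:
    - [[-0.5,0,0.1],0,1]
    - [[-0.5,0,0],0,1]
    - [[-0.5,0,0],0,1]
    - [[-0.5,0,0],0,1]
    - [[-0.5,0,0],0,1]
    - [[-0.5,0,0],0,1]
    - [[-0.5,0,0],0,1]
    - [[-0.5,0,0],0,1]
    - [[-0.5,0,0],0,1]
    - [[-0.5,0,0],0,1]

```text
time_s: 5.1
position: [0.4785, 0.0055, 0.0467]
ee_rot: [0.778, 0.628, -0.0, -0.0]
contact_force: [-0.5, -0.4, 0.1]
gripper_width: 0.0006
finger_force: 0.1
```

arm_command:
  commands:
    - [[-0.5,0,0],0,1]
    - [[-0.5,0,0],0,1]
    - [[-0.3,0,0],0,1]
    - [[0,0,0],0,1]
    - [[0,0,0],0,1]

```text
time_s: 5.6
position: [0.4759, -0.0067, 0.0467]
ee_rot: [0.778, 0.628, -0.0, -0.0]
contact_force: [0.1, 0.5, 0.5]
gripper_width: 0.0004
finger_force: 0.0
```

Run:
```python
from h import *
snap('scene','s2'); f=cv2.imread('pics/s2.png')[200:400,260:500]; cv2.imwrite('pics/s2c.png',cv2.resize(f,None,fx=3,fy=3)); o=bot.get_obs(); print(o['position'],o['contact_force'])
```

```text
[ 0.4758981  -0.00661735  0.04668349] [-1.15537349 -0.71907888  1.14447292]
```

View pics/s2c.png

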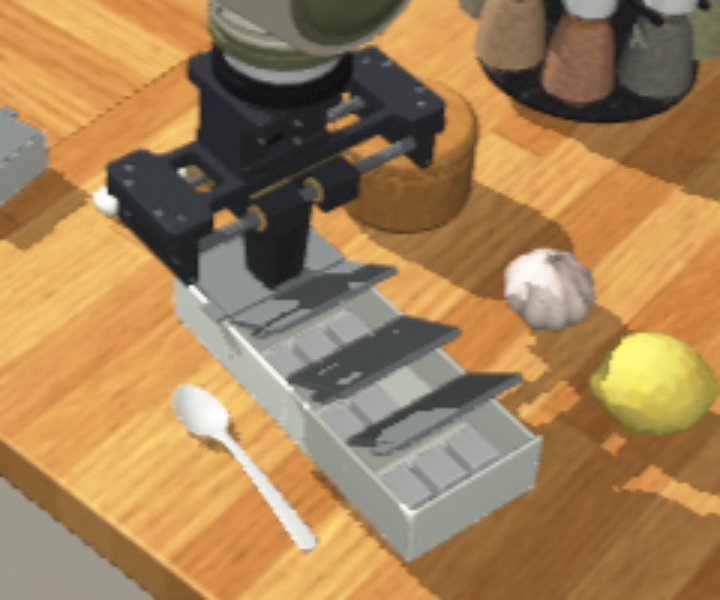

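Lid 1 is shut under the fingertips (275,280) and lids 2–4 are still open. The box hasn't moved: its corner is still at (412,557). I'm carrying on at the same height.

arm_command:
  commands:
    - [[-0.5,0,0],0,1]
    - [[-0.5,0,0],0,1]
    - [[-0.5,0,0],0,1]
    - [[-0.5,0,0],0,1]
    - [[-0.5,0,0],0,1]
    - [[-0.5,0,0],0,1]
    - [[-0.5,0,0],0,1]
    - [[-0.5,0,0],0,1]
    - [[-0.5,0,0],0,1]
    - [[-0.5,0,0],0,1]

```text
time_s: 6.65
position: [0.4653, -0.056, 0.0467]
ee_rot: [0.778, 0.628, -0.0, 0.0]
contact_force: [-0.2, 0.4, 0.5]
gripper_width: 0.0006
finger_force: 0.1
```

arm_command:
  commands:
    - [[-0.5,0,0],0,1]
    - [[-0.5,0,0],0,1]
    - [[-0.5,0,0],0,1]
    - [[-0.5,0,0],0,1]
    - [[-0.5,0,0],0,1]
    - [[-0.5,0,0],0,1]
    - [[-0.5,0,0],0,1]
    - [[-0.5,0,0],0,1]
    - [[-0.5,0,0],0,1]
    - [[-0.5,0,0],0,1]

```text
time_s: 7.65
position: [0.4548, -0.1049, 0.0467]
ee_rot: [0.778, 0.628, -0.0, -0.0]
contact_force: [-0.7, -0.0, 1.0]
gripper_width: 0.0005
finger_force: 0.1
```

Run:
```python
from h import *
snap('scene','s3'); f=cv2.imread('pics/s3.png')[200:400,260:500]; cv2.imwrite('pics/s3c.png',cv2.resize(f,None,fx=3,fy=3)); o=bot.get_obs(); print(o['position'],o['contact_force'])
```

```text
[ 0.45477637 -0.10545631  0.04674695] [-0.05136421 -0.89995316  0.21291872]
```

View pics/s3c.png

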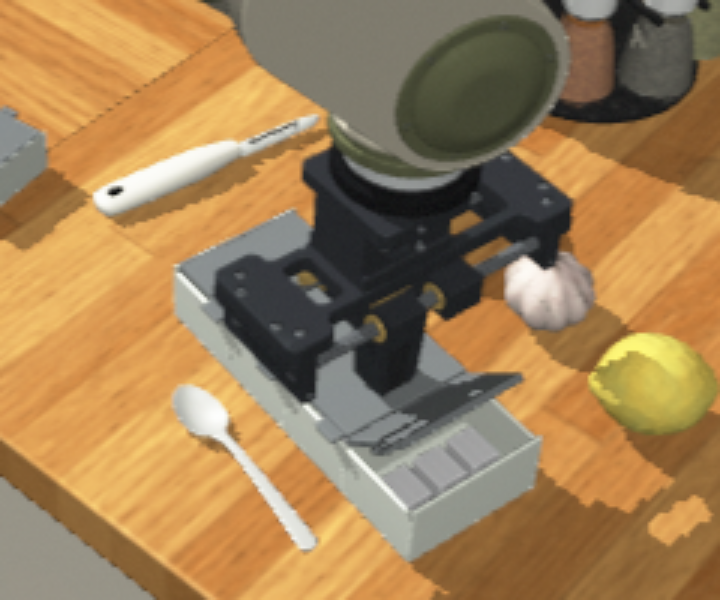

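Lids 1–3 are shut and lid 4 is still open at (440,410). The box is in place.

arm_command:
  commands:
    - [[-0.5,0,0],0,1]
    - [[-0.5,0,0],0,1]
    - [[-0.5,0,0],0,1]
    - [[-0.5,0,0],0,1]
    - [[-0.5,0,0],0,1]
    - [[-0.5,0,0],0,1]
    - [[-0.5,0,0],0,1]
    - [[-0.5,0,0],0,1]
    - [[-0.5,0,0],0,1]
    - [[-0.5,0,0],0,1]

```text
time_s: 8.7
position: [0.4443, -0.1538, 0.0467]
ee_rot: [0.778, 0.628, -0.0, 0.0]
contact_force: [-0.7, -0.0, 0.4]
gripper_width: 0.0007
finger_force: 0.1
```

arm_command:
  commands:
    - [[-0.5,0,0],0,1]
    - [[-0.5,0,0],0,1]
    - [[-0.5,0,0],0,1]
    - [[-0.3,0,0],0,1]
    - [[0,0,0],0,1]
    - [[0,0,0],0,1]
    - [[0,0,0],0,1]

```text
time_s: 9.4
position: [0.4406, -0.1708, 0.0467]
ee_rot: [0.778, 0.629, 0.0, 0.0]
contact_force: [0.3, -0.4, 0.4]
gripper_width: 0.0007
finger_force: 0.0
```

arm_command:
  commands:
    - [[0,0,-0.5],0,1]
    - [[0,0,-1.5],0,1]
    - [[0,0,-3],0,1]
    - [[0,0,-3],0,1]
    - [[-2,0,-3],0,1]
    - [[-3,0,-2],0,1]
    - [[-3,0,0],0,1]
    - [[-3,0,0],0,1]
    - [[0,0,0],0,1]
    - [[0,0,0],0,1]

```text
time_s: 10.4
position: [0.4174, -0.2783, 0.1768]
ee_rot: [0.778, 0.628, 0.0, -0.0]
contact_force: [-0.4, 0.2, -0.8]
gripper_width: 0.0006
finger_force: 0.0
```

Run:
```python
from h import *
snap('scene','s4'); f=cv2.imread('pics/s4.png')[200:400,260:500]; cv2.imwrite('pics/s4c.png',cv2.resize(f,None,fx=3,fy=3)); o=bot.get_obs(); print(o['position'],o['contact_force'])
```

```text
[ 0.41752335 -0.27783243  0.17673777] [ 0.83850703 -0.10274545 -0.02157522]
```

View pics/s4c.png

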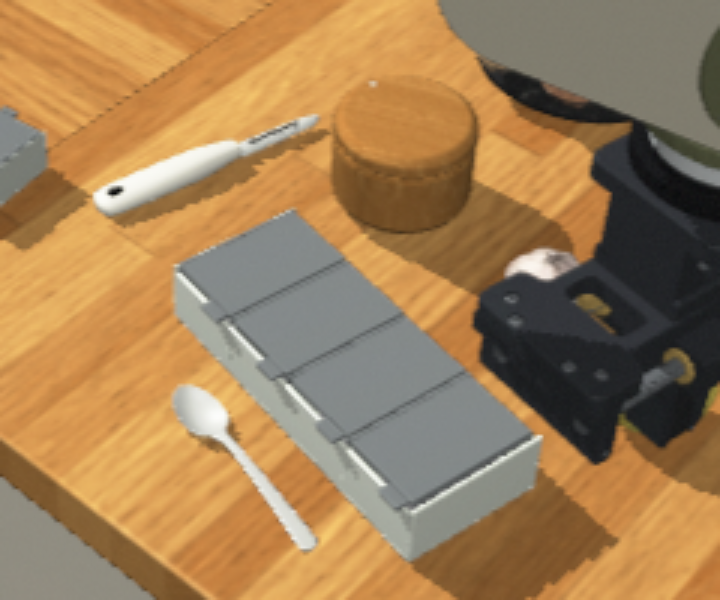

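All four lids lie flat from (260,260) to (445,440). The box corner is still at (412,557), and the gripper is clear in the air. I'm handing in.

```bash
python3 -c "
from plant import bot
print(bot.close_job())"
```

```text
the job is handed in; nothing more can be done
None
```

All four lids of the larger box were folded shut in order with one light sweep, the final picture shows the box and nearby things where they were, and the job is handed in (no verdict was returned).

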